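# Close the finds jars, each with the lid that fits

## Robot

A 6-joint arm with a two-finger parallel gripper is mounted at the origin on the work surface. World frame = base frame: x ahead of the robot, y to its left, z up, the work surface at z = 0. Lengths are in mm, angles in rad, forces in N, time in s.
With the tool pointing down it reaches from about 400 to 925 mm from the base axis. Payload 12.5 kg.
Tool frame: the origin (TCP) lies midway between the tips of the shut fingers; the grasp point (between the pads) lies 19 mm behind it; z points along the fingers, y is the line along which they close (so a half turn about z gives the same grasp; the last joint's range is limited). The gripper opens to 95 mm and grips with 3 to 60 N. Pads are 20 mm wide; open, the fingers measure 119 mm over their backs; the gripper's body (75 mm by 180 mm) begins 59 mm behind the grasp point.
Start: joints at [-1.389, 0.491, 1.559, -0, 1.092, -0.106], TCP at [177.425, -599.306, 214.661] pointing down, gripper open.
Joint ranges: [-3.1, 3.1], [-0.84, 2.19], [0.05, 2.79], [-1.13, 4.28], [0.06, 2.93], [-2.69, 2.69]. Speed limits (rad/s): [2.22, 2.22, 2.79, 3.14, 3.14, 3.14].

## Interface

Orientations are given as [roll, pitch, yaw] about the fixed x, y, z axes, in that order (R = Rz(yaw) Ry(pitch) Rx(roll)).
In Python, from cell import env gives the robot as it stands.
- The arm moves only by the tool arm_command, never from a script. Its argument "targets" is a list of rows, each a list of 5 numbers: the shift along the tool's x, y, z in mm, then the turn about the tool's z in degrees, then the opening, from 0 (shut) to 1 (fully open). In form: [[tx, ty, tz, roll, fingers], ...]. A call has 1 to 5 rows; each row is the pose to reach, as a shift and turn from the pose commanded when the call began, along the tool's axes at that moment; what a row does not reach only later rows make up. A row lasts 1/10 s, in which the tool goes at most 50 mm and 8.59 degrees, less where a joint would pass 70% of its speed; a pose out of reach is approached as far as the arm can. A call with a gripper value outside its range is refused whole. The fingers move at their own pace and stop on an object; the grip force is fixed at half the most. Time passes only in rows, so rows that repeat a pose let the fingers close. It gives the time, the measured TCP pose, the force, the opening and the grip force at its end, in the units of the state.
- env.state(): the state, without advancing time (a new reading comes with each control period).
- env.read_camera(name): name is "scene" or "top" or "wrist"; returns a dict with "frame" (420x560x3 uint8, red, green, blue), "vertical_fov" (degrees; the focal length in pixels is half the picture's height over the tangent of half this angle, whatever the lens; pixels are square), "cx", "cy" (the principal point, pixels), "k1" (the pictures are not rectified: a ray, as slopes to the right and down, at radius r is drawn at 1 + k1 r^2 times it, then the intrinsics apply), "world_from_camera" (4x4, takes a point from camera to world coordinates); the wrist camera has in their place "hand_eye" (4x4, takes a point from camera to tool coordinates, whose origin is the TCP and whose axes are the flange's). Camera axes: x right, y down, z forward; pixel columns grow to the right and rows downward; lengths in mm; the calibration is good to about 2 mm. A picture is of the moment at which its call begins: read the wrist's pose just before it. There is no depth.
- env.job_done(): hands the job in; it is judged then, once.
The state is a dict: "t": time; "joints": joint angles; "qvel": joint speeds; "tau": joint torques, N m; "eef_pos": TCP position; "tcp_rot": TCP orientation; "ft_force": force on the tool from outside, world axes, zero at the start; "moment": the same for the moment, N m; "opening": opening from 0.0 (shut) to 1.0 (fully open); "grip_force": force on a finger pad.
Only numpy, scipy, OpenCV 4.12 (cv2) and the standard library are available. Lean on these libraries where they do the work, as an engineer would, in place of code of your own. Each camera call takes 0.05 s, during which the arm holds its last target. There are 200 camera calls.

## Task

The four glass jars of excavated finds on the lab bench are to be closed: put on each jar the lid that fits it, seated flat on the rim with its plug in the mouth, the square lid squared up with its jar. Set the lids down without dropping them, and leave the jars and the wash bottle standing where they are.

Things in the scene. Friction and masses are not known exactly. Their poses are not given: they have to be found in the camera images.
- jar_small: Small round glass jar, outside diameter 42 mm, mouth 36 mm across, 60 mm tall, walls 3 mm, open at the top, small lumps of charcoal lying in its lower half. Stands loose on the bench. Origin: centre of its underside, z up.
- jar_medium: Medium round glass jar, outside diameter 64 mm, mouth 58 mm across, 75 mm tall, walls 3 mm, open at the top, snail shells lying in its lower half. Stands loose on the bench. Origin: centre of its underside, z up.
- jar_large: Large round glass jar, outside diameter 86 mm, mouth 80 mm across, 85 mm tall, walls 3 mm, open at the top, potsherds lying in its lower half. Stands loose on the bench. Origin: centre of its underside, z up.
- jar_square: Square glass jar, 64 x 64 mm outside with sides along its x and y axes, mouth 58 x 58 mm, 80 mm tall, walls 3 mm, open at the top, bone splinters lying in its lower half. Stands loose on the bench. Origin: centre of its underside, z up.
- lid_small: White plastic round lid: flat plate 54 mm across, with a plug 20 mm across underneath. Plug 8 mm deep, plate 6 mm thick; on its middle a round knob 21 mm in diameter, 24 mm tall (38 mm overall). Fits the small jar: plug in the mouth with 8 mm play all round, plate on the rim. Lies loose, knob up. Origin: centre of the plug's underside (8 mm below the rim when closed), z up.
- lid_medium: White plastic round lid: flat plate 76 mm across, with a plug 42 mm across underneath. Plug 8 mm deep, plate 6 mm thick; on its middle a round knob 21 mm in diameter, 24 mm tall (38 mm overall). Fits the medium jar: plug in the mouth with 8 mm play all round, plate on the rim. Lies loose, knob up. Origin: centre of the plug's underside (8 mm below the rim when closed), z up.
- lid_large: White plastic round lid: flat plate 98 mm across, with a plug 64 mm across underneath. Plug 8 mm deep, plate 6 mm thick; on its middle a round knob 21 mm in diameter, 24 mm tall (38 mm overall). Fits the large jar: plug in the mouth with 8 mm play all round, plate on the rim. Lies loose, knob up. Origin: centre of the plug's underside (8 mm below the rim when closed), z up.
- lid_square: White plastic square lid: plate 76 x 76 mm, sides along its x and y, plug 42 x 42 mm underneath. Plug 8 mm deep, plate 6 mm thick; on its middle a round knob 21 mm in diameter, 24 mm tall (38 mm overall). Fits the square jar: plug in the mouth with 8 mm play all round, plate on the rim. Lies loose, knob up. Origin: centre of the plug's underside (8 mm below the rim when closed), z up.
- wash_bottle: Bystander: white plastic squeeze bottle with blue cap, 56 mm in diameter, 161 mm tall over its short bent spout, standing loose among the jars. Origin: centre of its underside, z up.
There are look-alikes about, which are no part of the job. Leave any turquoise look-alike of the jar_large alone.

How it is judged:
By the outcome, as a careful person would: the job done as asked, in the order asked, and still so for the second after the job is handed in, with the robot touching nothing.
It also fails if it takes over 128 s, if anything falls off the work surface, if the arm or the gripper's body presses on something with over 40 N, if the wrist force passes 120 N, or if a joint passes its speed limit or range.

## Working session

There is one attempt and no reset: what is moved stays moved. The work goes in short steps, Python scripts to look and compute and a tool call to move; the robot and the scene stay as the last step left them, time stands still between calls to the robot, and variables do not carry over. Pictures are saved under pics/ and viewed, at most 14 in all, crops included, and the job is handed in when it is done.

Besides the shell and the picture viewer there is one more tool, called after ">>>" by a JSON object that holds its "name" and its "arguments", one argument or row to a line. arm_command: Moves the arm, as the interface text tells. Its arguments: {"type":"object","properties":{"targets":{"type":"array","items":{"type":"array","items":{"type":"number"}}}},"required":["targets"]}

```bash
mkdir -p pics; ls
cat > h.py <<'E'
from cell import env
import numpy as np, cv2
from scipy.spatial.transform import Rotation as R
def T():
    s=env.state(); M=np.eye(4); M[:3,:3]=R.from_euler('xyz',s['tcp_rot']).as_matrix() if np.size(s['tcp_rot'])==3 else np.array(s['tcp_rot']).reshape(3,3)
    M[:3,3]=s['eef_pos']; return M
def look(name,fn):
    M=T(); c=env.read_camera(name); cv2.imwrite('pics/'+fn+'.png',c['frame'][:,:,::-1])
    P=c['world_from_camera'] if name!='wrist' else M@np.array(c['hand_eye'])
    d=dict(P=np.array(P),fov=c['vertical_fov'],cx=c['cx'],cy=c['cy'],k1=c['k1']); np.save('pics/'+fn+'.npy',d,allow_pickle=True); return c['frame'],d
def load(fn): return np.load('pics/'+fn+'.npy',allow_pickle=True).item()
def ray(d,u,v):
    f=210/np.tan(np.radians(d['fov'])/2); k=d['k1']
    x0=np.array([(u-d['cx'])/f,(v-d['cy'])/f]); x=x0.copy()
    for _ in range(30): x=x0/(1+k*(x@x))
    w=d['P'][:3,:3]@np.array([x[0],x[1],1]); return d['P'][:3,3],w/np.linalg.norm(w)
def atz(d,u,v,z):
    o,w=ray(d,u,v); return o+w*(z-o[2])/w[2]
def tri(*obs):
    A=np.zeros((3,3));b=np.zeros(3)
    for d,u,v in obs:
        o,w=ray(d,u,v);Q=np.eye(3)-np.outer(w,w);A+=Q;b+=Q@o
    p=np.linalg.solve(A,b)
    return p,[np.linalg.norm((np.eye(3)-np.outer(w,w))@(p-o)) for o,w in (ray(*q) for q in obs)]
def proj(d,p):
    f=210/np.tan(np.radians(d['fov'])/2); q=np.linalg.inv(d['P'])@np.append(p,1); x=q[:2]/q[2]; x=x*(1+d['k1']*(x@x)); return f*x+[d['cx'],d['cy']]
E
python3 - <<'E'
from h import *
print(env.state())
for n in ['scene','top','wrist']:
    _,d=look(n,n+'0'); print(n,d)
E
```

```text
pics
{'t': 0.0, 'joints': array([-1.38858309e+00,  4.91553233e-01,  1.55948061e+00, -1.20200601e-05,
        1.09171161e+00, -1.05583844e-01]), 'qvel': array([-0.00139269, -0.00116079,  0.00193128, -0.00209989, -0.00025724,
        0.00021013]), 'tau': array([ 3.21014733e-03, -6.12639785e+01, -2.58179820e+01,  6.93791290e-02,
        4.82717052e-02, -1.43901002e-04]), 'eef_pos': array([ 177.38110785, -599.02600203,  214.05495682]), 'tcp_rot': array([-3.14044515e+00, -1.10889714e-04,  2.87802564e-01]), 'ft_force': array([ 0.78460336, -0.08506248, -1.69220897]), 'moment': array([ 0.00041158, -0.01007117,  0.00983917]), 'grip_force': 0.0, 'opening': 1.0056737113761967}
scene {'P': array([[-6.10923228e-01,  5.75691976e-01, -5.43462564e-01,
         1.04861946e+03],
       [ 7.91637856e-01,  4.36348225e-01, -4.27679473e-01,
         5.22421156e+02],
       [-9.07271553e-03, -6.91504863e-01, -7.22314828e-01,
         8.16896732e+02],
       [ 0.00000000e+00,  0.00000000e+00,  0.00000000e+00,
         1.00000000e+00]]), 'fov': 52.212156902262294, 'cx': 291.22329557484704, 'cy': 213.06743814
[... 252 characters left out ...]
0e-02, -9.96977662e-01,
         1.35538230e+03],
       [ 0.00000000e+00,  0.00000000e+00,  0.00000000e+00,
         1.00000000e+00]]), 'fov': 50.81772230074674, 'cx': 283.48626093444693, 'cy': 210.42554839921968, 'k1': 0.04679317455562512}
wrist {'P': array([[ 2.82937854e-01, -9.20762463e-01, -2.68593853e-01,
         2.52228635e+02],
       [-9.59138162e-01, -2.71732949e-01, -7.88364807e-02,
        -5.76860659e+02],
       [-3.96127767e-04,  2.79924439e-01, -9.60021954e-01,
         3.84479951e+02],
       [ 0.00000000e+00,  0.00000000e+00,  0.00000000e+00,
         1.00000000e+00]]), 'fov': 61.25174471661343, 'cx': 281.6727474482356, 'cy': 207.22817788667996, 'k1': 0.017022899124408544}
```

View pics/top0.png

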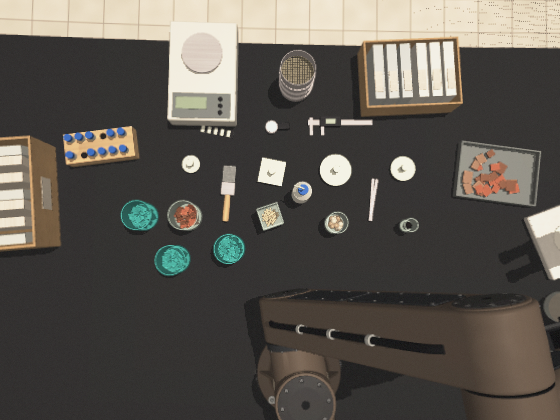

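View pics/scene0.png

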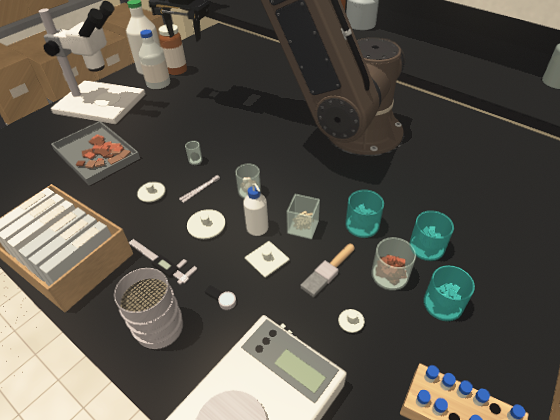

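The top view shows these candidates:
- **Lids:** (191,164), (272,172) square, (336,170), (403,168).
- **Clear jars:** (184,215) potsherds, (269,217) square, (336,223) snail shells, (409,226) charcoal.
- **Turquoise look-alikes, to avoid:** (139,215), (172,260), (229,249).
- **Wash bottle:** (302,191).
- **White cap that is not a lid:** (271,127).

I'll check this choice in one close crop.

Run:
```python
import cv2,numpy as np
from h import *
i=cv2.imread('pics/top0.png')[140:245,160:430]; a=cv2.resize(i,None,fx=2.95,fy=2.95,interpolation=cv2.INTER_CUBIC)
cv2.imwrite('pics/c1.png',a)
im=cv2.imread('pics/top0.png');d=load('top0')
m=(im.min(2)>165).astype(np.uint8)
n,l,s,c=cv2.connectedComponentsWithStats(m)
for k in range(1,n):
    if s[k,4]>40 and 140<c[k,1]<240 and 160<c[k,0]<430: print(c[k],s[k],atz(d,*c[k],14).round(0))
for u,v in [(184,213),(269,215),(336,221),(409,225)]: print(u,v,atz(d,u,v,80).round())
```

```text
[335.18367347 169.60544218] [320 155  31  31 735] [ 602. -109.   14.]
[190.78604651 163.53023256] [182 156  18  17 215] [613. 332.  14.]
[402.62929062 168.23112128] [391 157  24  24 437] [ 610. -316.   14.]
[271.56770833 171.34895833] [258 158  28  28 576] [593.  86.  14.]
[372.33918129 196.99415205] [369 179   9  42 171] [ 519. -223.   14.]
[227.49677419 187.96129032] [221 182  14  13 155] [540. 219.  14.]
[303.32575758 190.25      ] [293 182  19  18 132] [537. -12.  14.]
[268.47953216 219.60233918] [257 209  26  21 171] [445.  93.  14.]
[329.5862069  225.62068966] [325 215  14  18  58] [430. -93.  14.]
184 213 [457. 335.  80.]
269 215 [455.  91.  80.]
336 221 [ 441. -103.   80.]
409 225 [ 432. -314.   80.]
```

View pics/c1.png

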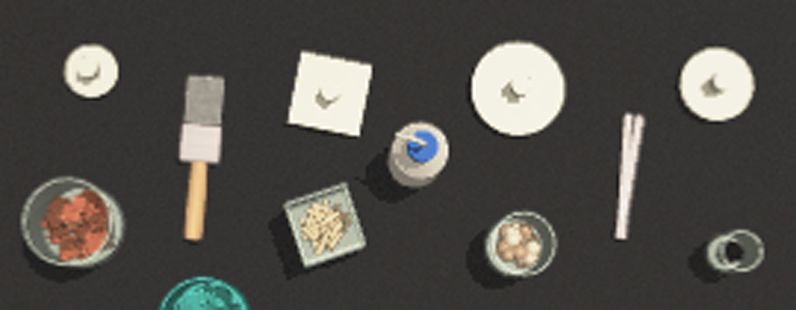

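The crop confirms the choice. Plate widths of 17, 24 and 31 px give 54, 76 and 98 mm, so the small lid is on the left, the medium on the right and the large in the middle. The clear jars hold potsherds (left), bone splinters (square), shells (medium) and charcoal (right). I'll start with the medium lid.

```bash
cat >> h.py <<'E'
def go(p,yaw=None):
    "print shift in tool axes to reach world p, yaw(deg)"
    M=T(); s=M[:3,:3].T@(np.array(p,float)-M[:3,3]); y=np.degrees(np.arctan2(M[1,0],M[0,0]))
    dy=0 if yaw is None else -((yaw-y+90)%180-90)
    s_=env.state(); print('t',round(s_['t'],2),'pos',M[:3,3].round(1),'yaw',round(y,1),'shift',s.round(1),'roll',round(dy,1),'q',s_['joints'].round(2))
E
python3 -c "
from h import *
go([610,-316,215])
p,e=tri((load('top0'),335.2,169.6),(load('scene0'),206,224)); print(p,e)
"
```

```text
t 0.15 pos [ 177.4 -599.1  214.2] yaw 16.5 shift [ 495.2 -148.7   -0.6] roll 0 q [-1.39  0.49  1.56 -0.    1.09 -0.11]
[ 602.5476113  -109.06655873    6.63432265] [np.float64(1.2513652190290625), np.float64(1.2513652190290374)]
```

>>> {"name": "arm_command", "arguments": {
  "targets": [
    [495,-149,0,0,1],
    [495,-149,0,0,1],
    [495,-149,0,0,1],
    [495,-149,0,0,1],
    [495,-149,0,0,1]
  ]
}}

```text
t: 0.65
eef_pos: [387.9, -460.9, 214.6]
tcp_rot: [-3.141, 0.0, 0.288]
ft_force: [0.5, -1.4, -0.3]
opening: 1.0
grip_force: 0.0
```

```bash
python3 -c "
from h import *
go([610,-316,215])"
```

```text
t 0.65 pos [ 387.9 -460.9  214.6] yaw 16.5 shift [254.1 -76.   -0.4] roll 0 q [-0.98  0.46  1.62 -0.    1.07  0.3 ]
```

>>> {"name": "arm_command", "arguments": {
  "targets": [
    [254,-76,0,0,1],
    [254,-76,0,0,1],
    [254,-76,0,0,1],
    [254,-76,0,0,1],
    [254,-76,0,0,1]
  ]
}}

```text
t: 1.15
eef_pos: [597.3, -324.1, 214.5]
tcp_rot: [-3.141, 0.0, 0.288]
ft_force: [-0.9, 0.1, 0.4]
opening: 1.002
grip_force: 0.0
```

```bash
python3 -c "
from h import *
go([610,-316,215])
look('wrist','w1')
print(proj(load('w1'),[610,-316,14]),proj(load('w1'),[610,-316,38]))"
```

```text
t 1.15 pos [ 597.3 -324.1  214.5] yaw 16.5 shift [14.4 -4.1 -0.5] roll 0 q [-0.59  0.57  1.41 -0.    1.16  0.69]
[277.82016022 166.63348314] [277.57952785 170.7711307 ]
```

View pics/w1.png

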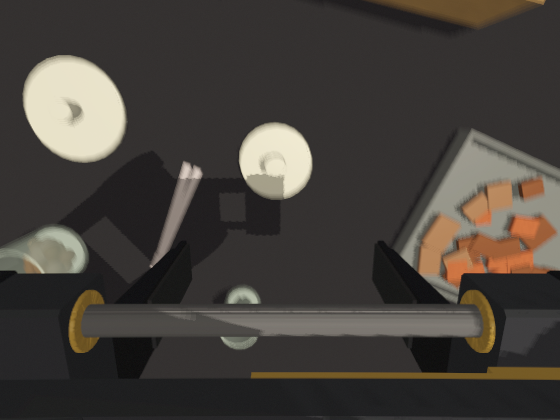

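The medium lid's plate spans about x 239–312, y 123–199, so its centre is about (276,161). The large lid is at (75,108). I'll triangulate against the top view.

```bash
python3 -c "
from h import *
w=load('w1');t=load('top0')
print(tri((w,275.5,161),(t,402.6,168.2)),atz(w,275.5,161,14))
print(tri((w,75,108),(t,335.2,169.6)))
print(np.linalg.norm(atz(w,239,161,14)-atz(w,312,161,14)))
go([*atz(w,275.5,161,14)[:2],17])"
```

```text
(array([ 612.39492268, -314.65808909,   10.86179767]), [np.float64(3.327509254973321), np.float64(3.3275092549734215)]) [ 615.02695188 -311.99879784   14.        ]
(array([ 605.68887578, -107.17926328,   14.39964531]), [np.float64(3.9861160537047446), np.float64(3.98611605370468)])
76.55319660045761
t 1.2 pos [ 602.3 -319.7  214.2] yaw 16.7 shift [ 14.   -3.6 197.2] roll 0 q [-0.59  0.57  1.41  0.    1.16  0.69]
```

>>> {"name": "arm_command", "arguments": {
  "targets": [
    [12,-3,50,0,1],
    [12,-3,100,0,1],
    [12,-3,100,0,1],
    [12,-3,100,0,1]
  ]
}}

```text
t: 1.6
eef_pos: [606.4, -319.5, 114.9]
tcp_rot: [-3.141, 0.001, 0.288]
ft_force: [0.6, 1.0, 1.1]
opening: 0.998
grip_force: 0.0
```

```bash
python3 -c "
from h import *
f,w=look('wrist','w2'); go([610,-316,215])
m=(f.min(2)>165).astype(np.uint8)
n,l,s,c=cv2.connectedComponentsWithStats(m)
for k in range(1,n):
    if s[k,4]>400: print(s[k],c[k].round())
"
```

```text
t 1.65 pos [ 607.  -320.   116.6] yaw 16.5 shift [  4.1  -2.9 -98.4] roll 0 q [-0.58  0.67  1.49 -0.    0.97  0.7 ]
[   0   62   73  133 7207] [ 32. 133.]
[ 231  151   94   65 2765] [276. 174.]
[235 213  37  29 694] [256. 225.]
```

View pics/w2.png

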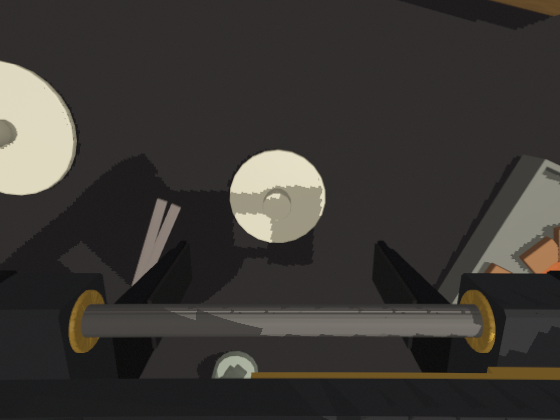

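The plate now spans x 230–326, y 150–243 with its centre at (278,196), and the knob is at about (277,203).

```bash
python3 -c "
from h import *
w=load('w2');t=load('top0')
print(atz(w,278,196,14),atz(w,277,203,38), tri((w,278,196),(t,402.6,168.2)),tri((w,278,196),(load('w1'),275.5,161)))
go([*atz(w,278,196,14)[:2],17])"
```

```text
[ 613.33271872 -314.14474364   14.        ] [ 614.13836119 -313.41461682   38.        ] (array([ 611.35495561, -315.98424395,    9.84445126]), [np.float64(1.8065611961327865), np.float64(1.8065611961326333)]) (array([ 618.75125393, -312.0535341 ,   36.55958217]), [np.float64(0.7249569811742825), np.float64(0.7249569811741438)])
t 1.65 pos [ 607.  -320.   116.6] yaw 16.5 shift [ 7.6 -4.  99.6] roll 0 q [-0.58  0.67  1.49 -0.    0.97  0.7 ]
```

>>> {"name": "arm_command", "arguments": {
  "targets": [
    [7,-4,50,0,1],
    [7,-4,85,0,1],
    [7,-4,97,0,1],
    [7,-4,97,0,0],
    [7,-4,97,0,0]
  ]
}}

```text
t: 2.15
eef_pos: [613.2, -314.5, 20.4]
tcp_rot: [3.139, -0.002, 0.287]
ft_force: [0.5, -0.2, -0.4]
opening: 0.884
grip_force: 0.0
```

>>> {"name": "arm_command", "arguments": {
  "targets": [
    [0,0,0,0,0],
    [0,0,0,0,0],
    [0,0,0,0,0],
    [0,0,0,0,0]
  ]
}}

```text
t: 2.55
eef_pos: [612.2, -313.6, 18.1]
tcp_rot: [3.141, -0.0, 0.288]
ft_force: [-0.1, 0.4, -0.1]
opening: 0.552
grip_force: 0.0
```

>>> {"name": "arm_command", "arguments": {
  "targets": [
    [0,0,0,0,0],
    [0,0,0,0,0],
    [0,0,0,0,0],
    [0,0,0,0,0],
    [0,0,0,0,0]
  ]
}}

```text
t: 3.05
eef_pos: [612.1, -313.5, 17.6]
tcp_rot: [3.142, 0.0, 0.288]
ft_force: [-0.2, -0.2, -0.5]
opening: 0.212
grip_force: 30.0
```

>>> {"name": "arm_command", "arguments": {
  "targets": [
    [0,0,0,0,0],
    [0,0,-20,0,0],
    [0,0,-60,0,0],
    [0,0,-110,0,0],
    [0,0,-160,0,0]
  ]
}}

```text
t: 3.55
eef_pos: [611.7, -313.3, 179.0]
tcp_rot: [-3.141, 0.001, 0.288]
ft_force: [0.2, -0.1, 0.2]
opening: 0.215
grip_force: 30.0
```

>>> {"name": "arm_command", "arguments": {
  "targets": [
    [0,0,-37,0,0],
    [0,0,-37,0,0]
  ]
}}

```text
t: 3.75
eef_pos: [613.6, -314.4, 220.8]
tcp_rot: [3.135, -0.006, 0.288]
ft_force: [-0.1, -0.1, 0.5]
opening: 0.214
grip_force: 30.0
```

```bash
python3 -c "
from h import *
go([441,-103,215])"
```

```text
t 3.75 pos [ 613.6 -314.4  220.8] yaw 16.5 shift [-105.5 -251.7    3.4] roll 0 q [-0.57  0.58  1.38 -0.    1.17  0.71]
```

>>> {"name": "arm_command", "arguments": {
  "targets": [
    [-160,-140,0,0,0],
    [-160,-140,0,0,0],
    [-160,-140,0,0,0],
    [-160,-140,0,0,0],
    [-160,-140,0,0,0]
  ]
}}

```text
t: 4.25
eef_pos: [414.9, -222.2, 214.1]
tcp_rot: [-3.139, 0.002, 0.288]
ft_force: [0.0, -0.7, -0.6]
opening: 0.213
grip_force: 30.0
```

>>> {"name": "arm_command", "arguments": {
  "targets": [
    [0,0,0,0,0],
    [0,0,0,0,0]
  ]
}}

```text
t: 4.45
eef_pos: [419.8, -225.2, 214.7]
tcp_rot: [3.141, -0.001, 0.288]
ft_force: [0.3, -0.2, -0.7]
opening: 0.214
grip_force: 30.0
```

```bash
python3 -c "
from h import *
f,w=look('wrist','w3'); go([441,-103,215])"
```

```text
t 4.5 pos [ 420.  -225.3  214.5] yaw 16.5 shift [  54.9 -111.3   -0.6] roll 0 q [-0.63  0.28  1.91 -0.    0.95  0.65]
```

View pics/w3.png

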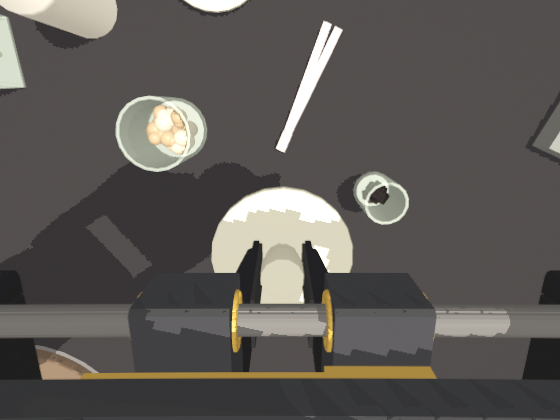

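The held lid's plate is centred at about (282,256). The medium jar's rim is centred at about (153.5,133.5) and is 73 px wide. The small jar's rim is centred at about (386,201) and is 44 px wide.

```bash
python3 -c "
from h import *
w=load('w3');t=load('top0')
pm=atz(w,153.5,133.5,75);ps=atz(w,386,201,60);b=atz(w,176,129,3)
print('med',pm,'base',b,np.linalg.norm(atz(w,117,133,75)-atz(w,190,133,75)),tri((w,153.5,133.5),(t,337,222)))
print('small',ps,np.linalg.norm(atz(w,364,201,60)-atz(w,408,201,60)),tri((w,386,201),(t,410.5,225.5)))
print('lid',atz(w,282,256,211),np.linalg.norm(atz(w,211,256,211)-atz(w,353,256,211)))
go([*pm[:2],215])"
```

```text
med [ 440.08633519 -104.88530085   75.        ] base [ 438.75470933 -103.89060978    3.        ] 62.13985227980684 (array([ 439.19905541, -105.71338992,   76.01109804]), [np.float64(1.1797699116364673), np.float64(1.179769911636501)])
small [ 437.69372507 -323.12352851   60.        ] 41.631656202387326 (array([ 433.04260195, -333.27588297,   33.15061451]), [np.float64(0.202188967474929), np.float64(0.2021889674748443)])
lid [ 420.06021693 -225.10826822  211.        ] 75.5198537251833
t 4.5 pos [ 420.  -225.3  214.5] yaw 16.5 shift [  53.5 -109.8   -0.6] roll 0 q [-0.63  0.28  1.91 -0.    0.95  0.65]
```

>>> {"name": "arm_command", "arguments": {
  "targets": [
    [53,-110,0,0,0],
    [53,-110,0,0,0],
    [53,-110,0,0,0],
    [53,-110,50,0,0],
    [53,-110,90,0,0]
  ]
}}

```text
t: 5.0
eef_pos: [440.0, -103.6, 123.2]
tcp_rot: [3.14, -0.002, 0.29]
ft_force: [0.5, -0.4, -0.6]
opening: 0.215
grip_force: 30.0
```

>>> {"name": "arm_command", "arguments": {
  "targets": [
    [0,0,18,0,0],
    [0,0,28,0,0],
    [0,0,32,0,0],
    [0,0,35,0,0],
    [0,0,37,0,0]
  ]
}}

```text
t: 5.5
eef_pos: [439.1, -104.4, 88.1]
tcp_rot: [3.141, -0.001, 0.288]
ft_force: [0.0, 0.0, -0.6]
opening: 0.211
grip_force: 30.0
```

>>> {"name": "arm_command", "arguments": {
  "targets": [
    [0,0,1,0,0],
    [0,0,2,0,0],
    [0,0,2,0,0]
  ]
}}

```text
t: 5.8
eef_pos: [438.6, -104.2, 85.9]
tcp_rot: [3.141, -0.001, 0.288]
ft_force: [-0.2, -0.3, -0.6]
opening: 0.212
grip_force: 30.0
```

>>> {"name": "arm_command", "arguments": {
  "targets": [
    [1,0,0.5,0,0],
    [1,0,1,0,0],
    [1,0,1,0,0]
  ]
}}

```text
t: 6.1
eef_pos: [439.5, -103.8, 84.6]
tcp_rot: [3.141, -0.0, 0.288]
ft_force: [0.5, 0.1, -0.5]
opening: 0.215
grip_force: 30.0
```

>>> {"name": "arm_command", "arguments": {
  "targets": [
    [0,0,0.5,0,0],
    [0,0,0.5,0,0]
  ]
}}

```text
t: 6.3
eef_pos: [439.5, -103.8, 84.5]
tcp_rot: [3.141, -0.0, 0.288]
ft_force: [-1.2, 0.6, 6.5]
opening: 0.214
grip_force: 30.0
```

>>> {"name": "arm_command", "arguments": {
  "targets": [
    [0,0,0,0,0.5],
    [0,0,0,0,0.5],
    [0,0,0,0,0.5],
    [0,0,0,0,0.5],
    [0,0,-20,0,0.5]
  ]
}}

```text
t: 6.8
eef_pos: [438.6, -103.5, 102.9]
tcp_rot: [-3.139, 0.003, 0.288]
ft_force: [-0.1, 1.2, 0.7]
opening: 0.496
grip_force: 0.0
```

>>> {"name": "arm_command", "arguments": {
  "targets": [
    [0,0,-50,0,0.6],
    [0,0,-100,0,0.6],
    [0,0,-110,0,0.6]
  ]
}}

```text
t: 7.1
eef_pos: [440.9, -104.3, 218.6]
tcp_rot: [3.137, -0.006, 0.288]
ft_force: [-0.2, -0.5, 0.2]
opening: 0.598
grip_force: 0.0
```

```bash
python3 -c "
from h import *
go([605,-108,215],54-90);go([605,-108,215],126-90)"
```

```text
t 7.1 pos [ 440.9 -104.3  218.6] yaw 16.5 shift [156.2  50.1   4.8] roll 52.5 q [-0.38  0.24  1.96 -0.    0.94  0.9 ]
t 7.1 pos [ 440.9 -104.3  218.6] yaw 16.5 shift [156.2  50.1   4.8] roll -19.5 q [-0.38  0.24  1.96 -0.    0.94  0.9 ]
```

>>> {"name": "arm_command", "arguments": {
  "targets": [
    [135,37,5,30,0.6],
    [135,37,5,30,0.6],
    [135,37,15,30,0.6],
    [135,37,35,30,0.6],
    [135,37,35,30,0.6]
  ]
}}

```text
t: 7.6
eef_pos: [578.5, -100.4, 175.7]
tcp_rot: [-3.141, 0.006, -0.236]
ft_force: [-0.3, 0.5, 0.5]
opening: 0.599
grip_force: 0.0
```

>>> {"name": "arm_command", "arguments": {
  "targets": [
    [0,0,0,0,0.6],
    [0,0,0,0,0.6]
  ]
}}

```text
t: 7.8
eef_pos: [579.2, -101.1, 180.0]
tcp_rot: [3.141, -0.001, -0.234]
ft_force: [0.2, -0.2, 0.6]
opening: 0.6
grip_force: 0.0
```

```bash
python3 -c "
from h import *
f,w=look('wrist','w4'); go([605,-107,18])"
```

```text
t 7.85 pos [ 579.3 -101.2  180.2] yaw -13.4 shift [ 26.2  -0.3 162.2] roll 0 q [-0.29  0.47  1.69 -0.    0.97  1.52]
```

View pics/w4.png

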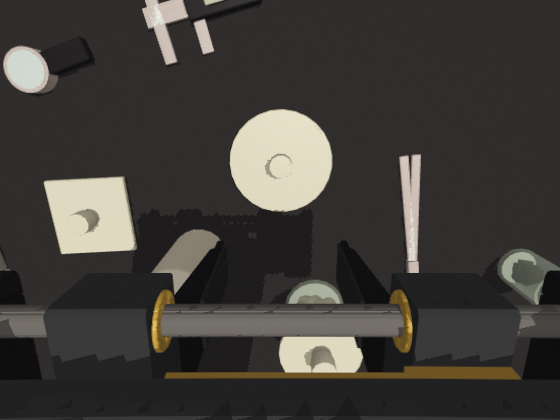

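The large lid's plate centre is (281,160) and its knob is at (281,166). The square lid's plate corners are (46,183), (124,178), (136,249), (61,254). The medium lid sits on its jar.

```bash
python3 -c "
from h import *
w=load('w4');t=load('top0')
p=atz(w,281,160,14);print(p,np.linalg.norm(atz(w,230,160,14)-atz(w,332,160,14)),tri((w,281,160),(t,335.2,169.6)),atz(w,281,166,38))
C=np.array([atz(w,u,v,14) for u,v in [(46,183),(124,178),(136,249),(61,254)]]);print('sq',C.mean(0),[(np.linalg.norm(C[i]-C[i-1]).round(1),np.degrees(np.arctan2(*(C[i]-C[i-1])[1::-1])).round(1)) for i in range(4)])
go([*p[:2],18])
b=tri((t,302,188),(load('scene0'),254,190));print(b)"
```

```text
[ 605.49425497 -107.2713331    14.        ] 96.9175680852501 (array([ 603.87858539, -108.42382946,    8.24951477]), [np.float64(1.5591849473430892), np.float64(1.5591849473429742)]) [ 603.83712431 -106.87972172   38.        ]
sq [593.88341939  87.88778894  14.        ] [(np.float64(73.8), np.float64(-12.3)), (np.float64(75.0), np.float64(-99.7)), (np.float64(73.6), np.float64(168.9)), (np.float64(76.6), np.float64(80.5))]
t 7.85 pos [ 579.3 -101.2  180.2] yaw -13.4 shift [ 26.7  -0.2 162.2] roll 0 q [-0.29  0.47  1.69 -0.    0.97  1.52]
(array([527.91331379,   1.30391618, 132.61534331]), [np.float64(1.2978957110406357), np.float64(1.2978957110406202)])
```

>>> {"name": "arm_command", "arguments": {
  "targets": [
    [26,0,40,0,0.6],
    [26,0,85,0,0.6],
    [26,0,130,0,0.6],
    [26,0,155,0,0.6],
    [26,0,162,0,0.6]
  ]
}}

```text
t: 8.35
eef_pos: [603.6, -107.0, 15.3]
tcp_rot: [-3.142, 0.003, -0.235]
ft_force: [0.2, -0.6, -0.4]
opening: 0.602
grip_force: 0.0
```

>>> {"name": "arm_command", "arguments": {
  "targets": [
    [0,0,0,0,0],
    [0,0,0,0,0],
    [0,0,0,0,0],
    [0,0,0,0,0],
    [0,0,0,0,0]
  ]
}}

```text
t: 8.85
eef_pos: [605.0, -107.2, 18.0]
tcp_rot: [3.141, -0.001, -0.236]
ft_force: [1.0, 2.3, -0.3]
opening: 0.237
grip_force: 0.7
```

>>> {"name": "arm_command", "arguments": {
  "targets": [
    [0,0,0,0,0],
    [0,0,0,0,0],
    [0,0,0,0,0]
  ]
}}

```text
t: 9.15
eef_pos: [605.0, -107.1, 17.9]
tcp_rot: [3.141, -0.001, -0.236]
ft_force: [-0.9, 1.1, 6.7]
opening: 0.215
grip_force: 30.0
```

>>> {"name": "arm_command", "arguments": {
  "targets": [
    [0,0,-20,0,0],
    [0,0,-60,0,0],
    [0,0,-110,0,0],
    [0,0,-160,0,0],
    [0,0,-200,0,0]
  ]
}}

```text
t: 9.65
eef_pos: [604.7, -107.0, 220.1]
tcp_rot: [3.141, -0.002, -0.236]
ft_force: [1.3, -0.6, -1.1]
opening: 0.214
grip_force: 30.0
```

>>> {"name": "arm_command", "arguments": {
  "targets": [
    [-236,-257,0,-30,0],
    [-236,-257,0,-30,0],
    [-236,-257,0,-30,0],
    [-236,-257,0,-30,0],
    [-236,-257,0,-30,0]
  ]
}}

```text
t: 10.15
eef_pos: [481.9, 112.9, 217.2]
tcp_rot: [3.142, -0.0, 0.29]
ft_force: [1.0, 0.9, -1.2]
opening: 0.214
grip_force: 30.0
```

```bash
python3 -c "
from h import *
go([435,198,217],16.5)"
```

```text
t 10.15 pos [481.9 112.9 217.2] yaw 16.6 shift [-20.6 -95.    0.2] roll 0.1 q [ 0.1   0.3   1.87 -0.    0.97  1.38]
```

>>> {"name": "arm_command", "arguments": {
  "targets": [
    [-21,-95,0,0,0],
    [-21,-95,0,0,0],
    [-21,-95,0,0,0],
    [-21,-95,0,0,0]
  ]
}}

```text
t: 10.55
eef_pos: [435.8, 197.4, 217.2]
tcp_rot: [3.141, -0.0, 0.29]
ft_force: [-1.1, -1.1, -2.0]
opening: 0.214
grip_force: 30.0
```

```bash
python3 -c "
from h import *
f,w=look('wrist','w5'); go([457,335,217])"
```

```text
t 10.6 pos [436.3 196.6 217.2] yaw 16.5 shift [ 5.930e+01 -1.268e+02  1.000e-01] roll 0 q [ 0.29  0.28  1.9  -0.    0.96  1.57]
```

View pics/w5.png

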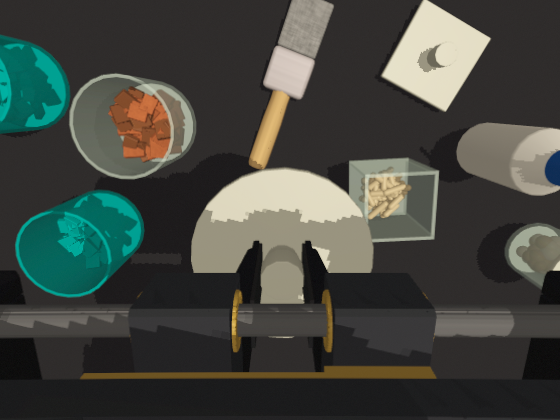

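The large jar's rim spans x 70–172, y 75–178 with its centre at (121.5,126.5). The turquoise jars at (80,245) and (20,85) stay clear. The held lid is centred at (282,251).

```bash
python3 -c "
from h import *
w=load('w5');t=load('top0')
p=atz(w,121.5,126.5,85);print(p,np.linalg.norm(atz(w,70,126,85)-atz(w,172,126,85)),tri((w,121.5,126.5),(t,184,213.5)))
print('lid',atz(w,282,253,214))
for u,v in [(80,245),(25,85)]:print(atz(w,u,v,85))
go([*p[:2],103])"
```

```text
[454.98837012 341.84314271  85.        ] 83.99521726000546 (array([456.33218997, 333.08479421, 101.0961767 ]), [np.float64(2.7275644926707465), np.float64(2.727564492670784)])
lid [437.87149879 198.01709605 214.        ]
[339.24908238 360.48215681  85.        ]
[465.04631066 420.23897221  85.        ]
t 10.6 pos [436.3 196.6 217.2] yaw 16.5 shift [  59.3 -134.   114.1] roll 0 q [ 0.29  0.28  1.9  -0.    0.96  1.57]
```

>>> {"name": "arm_command", "arguments": {
  "targets": [
    [58,-132,0,0,0],
    [58,-132,0,0,0],
    [58,-132,0,0,0],
    [58,-132,40,0,0],
    [58,-132,85,0,0]
  ]
}}

```text
t: 11.1
eef_pos: [456.0, 339.9, 131.7]
tcp_rot: [-3.141, -0.003, 0.288]
ft_force: [1.2, 0.7, -1.8]
opening: 0.211
grip_force: 30.0
```

>>> {"name": "arm_command", "arguments": {
  "targets": [
    [0,0,12,0,0],
    [0,0,20,0,0],
    [0,0,25,0,0],
    [0,0,27,0,0],
    [0,0,28,0,0]
  ]
}}

```text
t: 11.6
eef_pos: [455.0, 339.7, 105.2]
tcp_rot: [-3.141, -0.002, 0.287]
ft_force: [0.0, 0.2, -0.8]
opening: 0.213
grip_force: 30.0
```

```bash
python3 -c "
from h import *
go([455,340,103])
f,w=look('wrist','w6')"
```

```text
t 11.6 pos [455.  339.7 105.2] yaw 16.5 shift [ 0.1 -0.3  2.2] roll 0 q [ 0.53  0.54  1.81 -0.    0.78  1.81]
```

>>> {"name": "arm_command", "arguments": {
  "targets": [
    [0,0,3,0,0],
    [0,0,5,0,0],
    [0,0,7,0,0],
    [0,0,9,0,0],
    [0,0,9,0,0]
  ]
}}

```text
t: 12.15
eef_pos: [454.3, 339.7, 95.0]
tcp_rot: [3.141, 0.0, 0.288]
ft_force: [0.8, -0.3, -0.4]
opening: 0.216
grip_force: 30.0
```

>>> {"name": "arm_command", "arguments": {
  "targets": [
    [0,0,1,0,0],
    [0,0,1.5,0,0],
    [0,0,1.5,0,0]
  ]
}}

```text
t: 12.45
eef_pos: [454.4, 339.7, 94.8]
tcp_rot: [-3.142, -0.001, 0.288]
ft_force: [-4.7, -1.8, 14.8]
opening: 0.214
grip_force: 30.0
```

>>> {"name": "arm_command", "arguments": {
  "targets": [
    [0,0,-1,0,0],
    [0,0,-1,0,0.5],
    [0,0,-1,0,0.5],
    [0,0,-1,0,0.5],
    [0,0,-1,0,0.5]
  ]
}}

```text
t: 12.95
eef_pos: [454.3, 339.6, 94.4]
tcp_rot: [3.141, 0.0, 0.288]
ft_force: [-0.3, 0.4, 0.3]
opening: 0.479
grip_force: 0.0
```

>>> {"name": "arm_command", "arguments": {
  "targets": [
    [0,0,-20,0,0.6],
    [0,0,-70,0,0.6],
    [0,0,-120,0,0.6]
  ]
}}

```text
t: 13.25
eef_pos: [453.9, 339.4, 215.4]
tcp_rot: [3.141, 0.002, 0.288]
ft_force: [2.0, 0.8, 0.4]
opening: 0.595
grip_force: 0.0
```

```bash
python3 -c "
from h import *
go([592,325,180])"
```

```text
t 13.25 pos [453.9 339.4 215.4] yaw 16.5 shift [128.4  52.9  35.1] roll 0 q [ 0.53  0.41  1.7  -0.    1.03  1.81]
```

Next is the small lid, at about (613,332) from the top view.

>>> {"name": "arm_command", "arguments": {
  "targets": [
    [128,53,0,0,0.6],
    [128,53,0,0,0.6],
    [128,53,15,0,0.6],
    [128,53,35,0,0.6],
    [128,53,35,0,0.6]
  ]
}}

```text
t: 13.75
eef_pos: [591.7, 324.1, 176.3]
tcp_rot: [3.141, 0.005, 0.287]
ft_force: [-0.4, -0.6, 0.1]
opening: 0.6
grip_force: 0.0
```

>>> {"name": "arm_command", "arguments": {
  "targets": [
    [0,0,0,0,0.6],
    [0,0,0,0,0.6]
  ]
}}

```text
t: 13.95
eef_pos: [591.9, 325.6, 180.9]
tcp_rot: [-3.142, -0.001, 0.288]
ft_force: [-0.7, -0.1, 0.4]
opening: 0.595
grip_force: 0.0
```

```bash
python3 -c "
from h import *
f,w=look('wrist','w7'); go([613,332,18])
m=(f.min(2)>150).astype(np.uint8)
n,l,s,c=cv2.connectedComponentsWithStats(m)
for k in range(1,n):
    if s[k,4]>400: print(s[k],c[k].round(),atz(w,*c[k],14).round(1))
print(proj(w,[613,332,14]))
"
```

```text
t 14.0 pos [591.9 325.7 181. ] yaw 16.5 shift [ 2.170e+01 -1.000e-01  1.631e+02] roll 0 q [ 0.41  0.59  1.46 -0.    1.08  1.69]
[ 284    0  241   69 3028] [431.  31.] [760.3 241.6  14. ]
[ 251  135   55   50 1986] [278. 159.] [617.3 336.5  14. ]
[ 454  202  105   92 4668] [506. 247.] [596.4  89.6  14. ]
[352 243  37  36 648] [372. 258.] [547.1 215.5  14. ]
[228 268  40  35 500] [246. 280.] [485.5 333.3  14. ]
[ 242  337   35   35 1100] [260. 354.] [401.2 294.9  14. ]
[281.63854342 165.01466647]
```

View pics/w7.png

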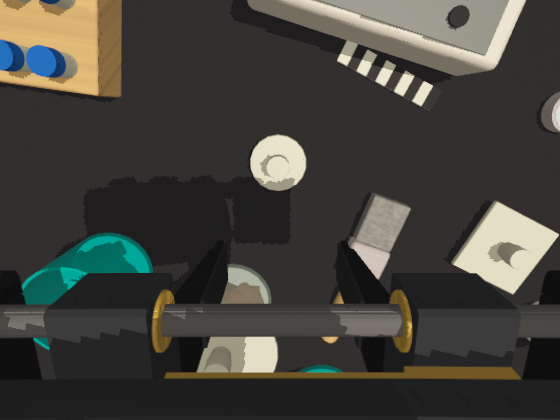

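The small lid's plate centre is (278,162). The brush, scale and rack are clear of it.

```bash
python3 -c "
from h import *
w=load('w7');t=load('top0')
p=atz(w,278,162,14);print(p,np.linalg.norm(atz(w,250,162,14)-atz(w,306,162,14)),tri((w,278,162),(t,190.8,163.5)),atz(w,277,167,38))
go([*p[:2],18])"
```

```text
[614.79177365 336.15222194  14.        ] 53.45831805114927 (array([613.96520905, 334.89640538,   4.48682132]), [np.float64(1.116072231758818), np.float64(1.1160722317587095)]) [613.92895651 336.59226144  38.        ]
t 14.0 pos [591.9 325.7 181. ] yaw 16.5 shift [ 24.6  -3.5 163.1] roll 0 q [ 0.41  0.59  1.46 -0.    1.08  1.69]
```

>>> {"name": "arm_command", "arguments": {
  "targets": [
    [24,-3,40,0,0.6],
    [24,-3,85,0,0.6],
    [24,-3,130,0,0.6],
    [24,-3,155,0,0.6],
    [24,-3,163,0,0.6]
  ]
}}

```text
t: 14.5
eef_pos: [613.1, 334.8, 14.6]
tcp_rot: [3.141, 0.003, 0.288]
ft_force: [0.2, 0.6, -0.0]
opening: 0.599
grip_force: 0.0
```

>>> {"name": "arm_command", "arguments": {
  "targets": [
    [0,0,0,0,0],
    [0,0,0,0,0],
    [0,0,0,0,0],
    [0,0,0,0,0],
    [0,0,0,0,0]
  ]
}}

```text
t: 15.0
eef_pos: [614.6, 335.0, 17.6]
tcp_rot: [-3.142, -0.001, 0.288]
ft_force: [-0.8, 0.1, 0.2]
opening: 0.238
grip_force: 0.1
```

>>> {"name": "arm_command", "arguments": {
  "targets": [
    [0,0,0,0,0],
    [0,0,0,0,0],
    [0,0,0,0,0]
  ]
}}

```text
t: 15.3
eef_pos: [614.6, 335.0, 17.4]
tcp_rot: [-3.142, -0.001, 0.288]
ft_force: [-0.9, -0.6, 6.3]
opening: 0.212
grip_force: 30.0
```

>>> {"name": "arm_command", "arguments": {
  "targets": [
    [0,0,-20,0,0],
    [0,0,-60,0,0],
    [0,0,-110,0,0],
    [0,0,-160,0,0],
    [0,0,-200,0,0]
  ]
}}

```text
t: 15.8
eef_pos: [614.4, 334.9, 219.7]
tcp_rot: [-3.141, -0.002, 0.288]
ft_force: [0.7, 0.3, 0.6]
opening: 0.213
grip_force: 30.0
```

```bash
python3 -c "
from h import *
go([437.7,-323,217])"
```

```text
t 15.8 pos [614.4 334.9 219.7] yaw 16.5 shift [-356.2  580.7    2. ] roll 0 q [ 0.4   0.6   1.35 -0.    1.19  1.69]
```

>>> {"name": "arm_command", "arguments": {
  "targets": [
    [-411,496,0,0,0],
    [-411,496,0,0,0],
    [-411,496,0,0,0],
    [-411,496,0,0,0],
    [-411,496,0,0,0]
  ]
}}

```text
t: 16.3
eef_pos: [514.8, 103.5, 216.7]
tcp_rot: [3.141, -0.0, 0.288]
ft_force: [0.8, -0.6, 0.2]
opening: 0.213
grip_force: 30.0
```

```bash
python3 -c "
from h import *
go([361,-257,217])"
```

```text
t 16.3 pos [514.8 103.5 216.7] yaw 16.5 shift [-2.499e+02  3.019e+02 -3.000e-01] roll 0 q [ 0.07  0.35  1.8  -0.    0.99  1.36]
```

>>> {"name": "arm_command", "arguments": {
  "targets": [
    [-248,302,0,0,0],
    [-248,302,0,0,0],
    [-248,302,0,0,0],
    [-248,302,0,0,0],
    [-248,302,0,0,0]
  ]
}}

```text
t: 16.8
eef_pos: [417.5, -126.8, 216.9]
tcp_rot: [3.141, -0.0, 0.288]
ft_force: [0.0, -0.5, -0.0]
opening: 0.215
grip_force: 30.0
```

```bash
python3 -c "
from h import *
go([361,-257,217])"
```

```text
t 16.8 pos [ 417.5 -126.8  216.9] yaw 16.5 shift [-9.120e+01  1.088e+02 -1.000e-01] roll 0 q [-0.45  0.22  1.99 -0.    0.93  0.84]
```

>>> {"name": "arm_command", "arguments": {
  "targets": [
    [-91,109,0,0,0],
    [-91,109,0,0,0],
    [-91,109,0,0,0],
    [-91,109,0,0,0],
    [-91,109,0,0,0]
  ]
}}

```text
t: 17.3
eef_pos: [361.9, -256.1, 216.6]
tcp_rot: [-3.141, 0.0, 0.285]
ft_force: [-0.1, 0.2, -0.6]
opening: 0.215
grip_force: 30.0
```

```bash
python3 -c "
from h import *
f,w=look('wrist','w8'); go([437.7,-323,217]); print(proj(w,[437.7,-323,60]))"
```

```text
t 17.35 pos [ 362.3 -255.3  216.6] yaw 16.4 shift [53.2 86.3 -0.4] roll 0 q [-0.76  0.23  1.98  0.    0.93  0.52]
[376.63780105 131.37436566]
```

View pics/w8.png

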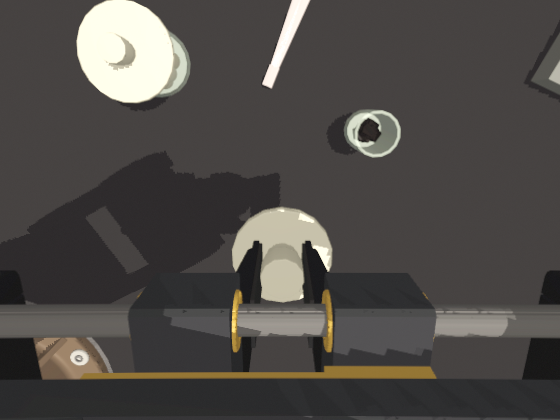

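The small jar's rim is centred at (377.5,133.5), against a prediction of (376.6,131.4). The held lid is centred at (282,254).

```bash
python3 -c "
from h import *
w=load('w8')
p=atz(w,377.5,133.5,60);print(p,tri((w,377.5,133.5),(load('w3'),386,201)),atz(w,282,254,213))
go([*p[:2],78])"
```

```text
[ 436.15210571 -324.41262659   60.        ] (array([ 436.04346111, -326.97961936,   50.08176746]), [np.float64(0.19431674684996694), np.float64(0.19431674684998013)]) [ 363.31035235 -255.62331461  213.        ]
t 17.35 pos [ 362.3 -255.3  216.6] yaw 16.4 shift [ 51.3  87.3 138.6] roll 0 q [-0.76  0.23  1.98  0.    0.93  0.52]
```

>>> {"name": "arm_command", "arguments": {
  "targets": [
    [51,87,0,0,0],
    [51,87,0,0,0],
    [51,87,40,0,0],
    [51,87,80,0,0],
    [51,87,110,0,0]
  ]
}}

```text
t: 17.85
eef_pos: [436.5, -322.5, 104.5]
tcp_rot: [-3.14, 0.001, 0.29]
ft_force: [0.3, 0.6, -0.4]
opening: 0.216
grip_force: 30.0
```

>>> {"name": "arm_command", "arguments": {
  "targets": [
    [0,0,12,0,0],
    [0,0,22,0,0],
    [0,0,27,0,0],
    [0,0,28,0,0]
  ]
}}

```text
t: 18.25
eef_pos: [436.4, -324.6, 79.2]
tcp_rot: [3.141, -0.0, 0.288]
ft_force: [-0.0, 0.0, 0.0]
opening: 0.212
grip_force: 30.0
```

```bash
python3 -c "
from h import *
go([436.5,-324,69.5])"
```

```text
t 18.25 pos [ 436.4 -324.6   79.2] yaw 16.5 shift [ 0.2 -0.5  9.7] roll 0 q [-0.76  0.56  1.89 -0.    0.69  0.52]
```

>>> {"name": "arm_command", "arguments": {
  "targets": [
    [0,0,3,0,0],
    [0,0,5,0,0],
    [0,0,7,0,0],
    [0,0,8.5,0,0],
    [0,0,8.5,0,0]
  ]
}}

```text
t: 18.75
eef_pos: [435.9, -324.6, 70.1]
tcp_rot: [-3.142, 0.0, 0.288]
ft_force: [0.1, -0.5, -0.9]
opening: 0.21
grip_force: 30.0
```

>>> {"name": "arm_command", "arguments": {
  "targets": [
    [0,0,0.5,0,0],
    [0,0,1,0,0],
    [0,0,1,0,0]
  ]
}}

```text
t: 19.05
eef_pos: [436.0, -324.7, 69.4]
tcp_rot: [3.141, -0.0, 0.288]
ft_force: [-1.0, -0.0, 3.8]
opening: 0.213
grip_force: 30.0
```

>>> {"name": "arm_command", "arguments": {
  "targets": [
    [0,0,-0.5,0,0.5],
    [0,0,-0.5,0,0.5],
    [0,0,-0.5,0,0.5],
    [0,0,-0.5,0,0.5],
    [0,0,-10,0,0.5]
  ]
}}

```text
t: 19.55
eef_pos: [435.5, -324.2, 78.6]
tcp_rot: [-3.14, 0.001, 0.288]
ft_force: [0.5, -0.6, 0.3]
opening: 0.493
grip_force: 0.0
```

>>> {"name": "arm_command", "arguments": {
  "targets": [
    [0,0,-40,0,0.6],
    [0,0,-90,0,0.6],
    [0,0,-137,0,0.6],
    [0,0,-137,0,0.6]
  ]
}}

```text
t: 19.95
eef_pos: [437.5, -325.9, 222.6]
tcp_rot: [3.133, -0.005, 0.288]
ft_force: [0.5, -0.1, -0.1]
opening: 0.6
grip_force: 0.0
```

```bash
python3 -c "
from h import *
im=cv2.imread('pics/w5.png')
a=cv2.resize(im[140:260,330:460],None,fx=5,fy=5,interpolation=cv2.INTER_CUBIC);cv2.imwrite('pics/c2.png',a)
go([572,80,217],20)"
```

```text
t 19.95 pos [ 437.5 -325.9  222.6] yaw 16.5 shift [ 244.2 -351.1    3.7] roll -3.5 q [-0.76  0.37  1.75 -0.    1.01  0.52]
```

View pics/c2.png

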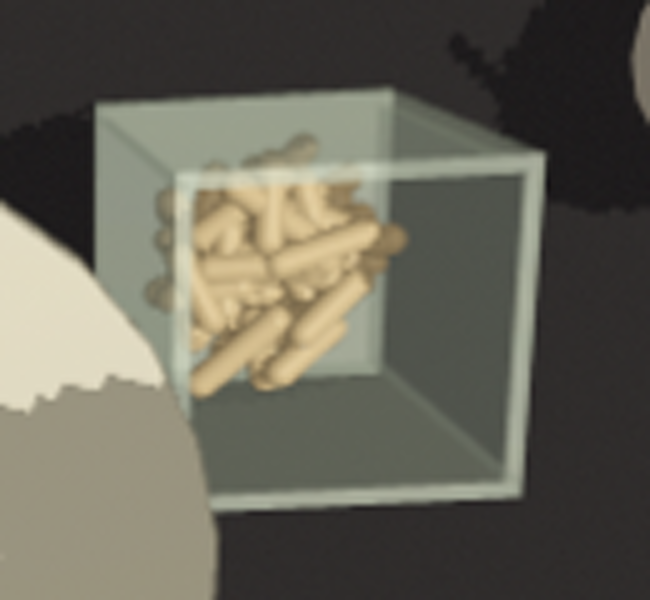

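The square jar's outer rim corners, in w5 pixels, are (365.2,174.6), (439,170.4), (434.2,239.2) and (368,242.2).

```bash
python3 -c "
from h import *
def sq(n,cs,z):
    C=np.array([atz(load(n),u,v,z) for u,v in cs]);print(n,C.mean(0),[(np.linalg.norm(C[i]-C[i-1]).round(1),np.degrees(np.arctan2(*(C[i]-C[i-1])[1::-1])).round(1)) for i in range(4)])
    return C.mean(0)
q=[(365.2,174.6),(439,170.4),(434.2,239.2),(368,242.2)]
p=sq('w5',q,80); print(tri((load('w5'),*np.mean(q,0)),(load('top0'),269,214.5)),proj(load('top0'),p))
sq('w5',[(424,0),(490,39),(446,110),(382,75)],14)"
```

```text
w5 [455.13998972  90.4820414   80.        ] [(np.float64(64.1), np.float64(22.7)), (np.float64(64.2), np.float64(-70.2)), (np.float64(64.4), np.float64(-160.3)), (np.float64(60.9), np.float64(109.4))]
(array([456.4804033 ,  91.50146775,  82.05290388]), [np.float64(0.11904340959326362), np.float64(0.11904340959325599)]) [269.33000958 215.04953911]
w5 [594.17221745  88.84994871  14.        ] [(np.float64(73.2), np.float64(-10.7)), (np.float64(74.6), np.float64(-100.0)), (np.float64(73.0), np.float64(169.7)), (np.float64(75.1), np.float64(80.2))]
```

>>> {"name": "arm_command", "arguments": {
  "targets": [
    [246,-351,2,-4,0.6],
    [246,-351,2,-4,0.6],
    [246,-351,2,-4,0.6],
    [246,-351,2,-4,0.6],
    [246,-351,2,-4,0.6]
  ]
}}

```text
t: 20.45
eef_pos: [515.5, -85.6, 215.0]
tcp_rot: [3.141, -0.0, 0.357]
ft_force: [0.6, -0.2, -0.1]
opening: 0.603
grip_force: 0.0
```

```bash
python3 -c "
from h import *
go([572,80,200],20)"
```

```text
t 20.45 pos [515.5 -85.6 215. ] yaw 20.5 shift [ 110.8 -135.4   15. ] roll 0.5 q [-0.29  0.35  1.81 -0.    0.99  0.92]
```

>>> {"name": "arm_command", "arguments": {
  "targets": [
    [134,-136,0,-9.5,0.6],
    [134,-136,0,-9.5,0.6],
    [134,-136,0,-9.5,0.6],
    [134,-136,0,-9.5,0.6],
    [134,-136,0,-9.5,0.6]
  ]
}}

```text
t: 20.95
eef_pos: [594.2, 90.8, 214.4]
tcp_rot: [-3.141, -0.0, 0.527]
ft_force: [0.1, -0.2, -0.5]
opening: 0.6
grip_force: 0.0
```

```bash
python3 -c "
from h import *
go([594,88.4,18],30); look('wrist','w9'); go([594,88.4,18],30)"
```

```text
t 20.95 pos [594.2  90.8 214.4] yaw 30.2 shift [ -1.5   2.  196.4] roll 0.2 q [0.04 0.46 1.62 0.   1.06 1.08]
t 21.0 pos [593.4  88.7 214.4] yaw 30.2 shift [  0.5   0.6 196.4] roll 0.2 q [ 0.04  0.46  1.62 -0.    1.06  1.08]
```

>>> {"name": "arm_command", "arguments": {
  "targets": [
    [0,0,50,0,0.6],
    [0,0,100,0,0.6],
    [0,0,150,0,0.6],
    [0,0,185,0,0.6],
    [0,0,196,0,0.6]
  ]
}}

```text
t: 21.5
eef_pos: [591.2, 85.4, 15.7]
tcp_rot: [-3.139, 0.005, 0.522]
ft_force: [0.4, 0.1, -0.3]
opening: 0.602
grip_force: 0.0
```

>>> {"name": "arm_command", "arguments": {
  "targets": [
    [0,0,0,0,0],
    [0,0,0,0,0],
    [0,0,0,0,0],
    [0,0,0,0,0],
    [0,0,0,0,0]
  ]
}}

```text
t: 22.0
eef_pos: [593.8, 86.8, 20.0]
tcp_rot: [3.141, -0.001, 0.524]
ft_force: [0.5, -0.2, -0.4]
opening: 0.235
grip_force: 0.2
```

>>> {"name": "arm_command", "arguments": {
  "targets": [
    [0,0,0,0,0],
    [0,0,0,0,0],
    [0,0,0,0,0]
  ]
}}

```text
t: 22.3
eef_pos: [593.7, 86.8, 19.9]
tcp_rot: [3.141, -0.001, 0.524]
ft_force: [-1.5, 0.1, 7.0]
opening: 0.21
grip_force: 30.0
```

>>> {"name": "arm_command", "arguments": {
  "targets": [
    [0,0,-20,0,0],
    [0,0,-60,0,0],
    [0,0,-110,0,0],
    [0,0,-160,0,0],
    [0,0,-200,0,0]
  ]
}}

```text
t: 22.8
eef_pos: [593.4, 86.8, 222.2]
tcp_rot: [3.14, -0.002, 0.524]
ft_force: [0.9, 0.9, 0.2]
opening: 0.212
grip_force: 30.0
```

```bash
python3 -c "
from h import *
go([455,91,217],-30)"
```

```text
t 22.8 pos [593.4  86.8 222.2] yaw 30.0 shift [-117.8  -72.8    4.9] roll 60.0 q [ 0.04  0.45  1.62 -0.    1.08  1.08]
```

>>> {"name": "arm_command", "arguments": {
  "targets": [
    [-118,-73,0,60,0],
    [-118,-73,0,60,0],
    [-118,-73,0,60,0],
    [-118,-73,0,60,0],
    [-118,-73,0,60,0]
  ]
}}

```text
t: 23.3
eef_pos: [453.8, 91.1, 219.7]
tcp_rot: [-3.141, -0.001, -0.232]
ft_force: [0.5, -0.3, -0.4]
opening: 0.211
grip_force: 30.0
```

```bash
python3 -c "
from h import *
go([455,91,217],-30)"
```

```text
t 23.3 pos [453.8  91.1 219.7] yaw -13.3 shift [ 1.2 -0.2  2.7] roll 16.7 q [ 0.06  0.25  1.93 -0.    0.95  1.86]
```

>>> {"name": "arm_command", "arguments": {
  "targets": [
    [1,0,0,17,0],
    [1,0,20,17,0],
    [1,0,40,17,0],
    [1,0,40,17,0],
    [1,0,40,17,0]
  ]
}}

```text
t: 23.8
eef_pos: [455.7, 90.8, 179.3]
tcp_rot: [3.141, 0.0, -0.523]
ft_force: [-0.2, -0.8, -0.0]
opening: 0.213
grip_force: 30.0
```

```bash
python3 -c "
from h import *
look('wrist','w10');go([455.5,91,92],-30)"
```

```text
t 23.85 pos [456.   90.8 179.7] yaw -29.9 shift [-0.6  0.1 87.7] roll 0.1 q [ 0.05  0.31  1.98 -0.    0.85  2.15]
```

View pics/w10.png

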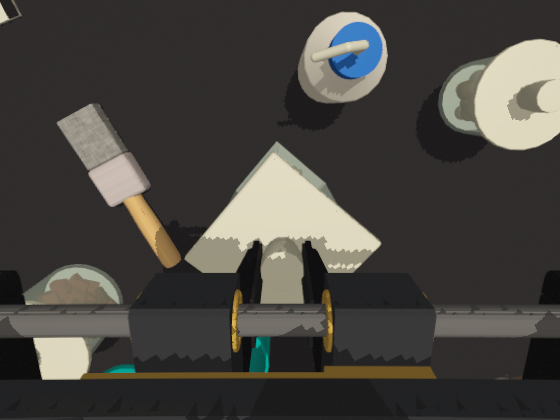

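The held lid's plate corners are its apex at (274,153), the right one at (381,242) and the left one at (185,259). The jar's base corner shows at (278,142), with edges through about (238,190) and (326,186).

```bash
python3 -c "
from h import *
w=load('w10');z=179.7-5.9
A,Rr,L=[atz(w,*q,z) for q in [(274,153),(381,242),(185,259)]]
an=lambda v:np.degrees(np.arctan2(v[1],v[0]))%90
print('lid',an(Rr-A),an(L-A),np.linalg.norm(Rr-A),np.linalg.norm(L-A),(Rr+L)/2)
B,Br,Bl=[atz(w,*q,1) for q in [(278,142),(326,186),(238,190)]]
print('jar',an(Br-B),an(Bl-B),B)
c=np.array([455.5,91]);a=np.radians(20-45);print(c+45.25*np.array([np.cos(a),np.sin(a)]))"
```

```text
lid 20.161601836006895 19.71564405085924 73.62873711050119 74.57711187393353 [457.75268585  88.67210633 173.8       ]
jar 17.74634268639329 19.75972298773584 [494.04849517  71.8695098    1.        ]
[496.51042736  71.87652366]
```

>>> {"name": "arm_command", "arguments": {
  "targets": [
    [-2,0.5,40,0,0],
    [-2,0.5,65,0,0],
    [-2,0.5,75,0,0],
    [-2,0.5,77,0,0],
    [-2,0.5,77,0,0]
  ]
}}

```text
t: 24.35
eef_pos: [454.3, 91.4, 102.8]
tcp_rot: [-3.141, -0.001, -0.523]
ft_force: [-0.5, -0.4, 0.6]
opening: 0.209
grip_force: 30.0
```

```bash
python3 -c "
from h import *
go([454,91,92],-30)"
```

```text
t 24.35 pos [454.3  91.4 102.8] yaw -30.0 shift [-0.1  0.5 10.8] roll 0.0 q [ 0.06  0.43  2.07 -0.    0.64  2.15]
```

>>> {"name": "arm_command", "arguments": {
  "targets": [
    [0,0,3,0,0],
    [0,0,6,0,0],
    [0,0,8,0,0],
    [0,0,9.5,0,0],
    [0,0,9.5,0,0]
  ]
}}

```text
t: 24.85
eef_pos: [453.6, 91.3, 92.3]
tcp_rot: [3.141, 0.0, -0.523]
ft_force: [0.2, -0.2, -0.7]
opening: 0.217
grip_force: 30.0
```

>>> {"name": "arm_command", "arguments": {
  "targets": [
    [0,0,0.5,0,0],
    [0,0,1,0,0],
    [0,0,1,0,0]
  ]
}}

```text
t: 25.15
eef_pos: [453.7, 91.3, 91.8]
tcp_rot: [-3.141, -0.0, -0.523]
ft_force: [-0.5, -0.7, 6.5]
opening: 0.214
grip_force: 30.0
```

Contact came at the expected height, so the lid is seated. I'll release it, rise and swing clear for a final look.

>>> {"name": "arm_command", "arguments": {
  "targets": [
    [0,0,-0.5,0,0.5],
    [0,0,-0.5,0,0.5],
    [0,0,-0.5,0,0.5],
    [0,0,-0.5,0,0.5],
    [0,0,-10,0,0.5]
  ]
}}

```text
t: 25.65
eef_pos: [453.1, 91.3, 101.0]
tcp_rot: [3.14, 0.002, -0.523]
ft_force: [-0.4, 0.2, -0.2]
opening: 0.492
grip_force: 0.0
```

>>> {"name": "arm_command", "arguments": {
  "targets": [
    [0,0,-40,0,0.6],
    [0,0,-90,0,0.6],
    [0,0,-140,0,0.6],
    [-50,0,-140,0,0.6],
    [-50,0,-140,0,0.6]
  ]
}}

```text
t: 26.15
eef_pos: [407.0, 117.5, 243.2]
tcp_rot: [-3.14, -0.001, -0.522]
ft_force: [-0.8, 0.3, 0.2]
opening: 0.601
grip_force: 0.0
```

```bash
python3 -c "
from h import *
a,_=look('wrist','w11');b,_=look('scene','s2')
go([400,0,250])
im=np.hstack([cv2.resize(a,(400,300)),cv2.resize(b[110:335,130:530],(400,225))[:300] if 0 else cv2.copyMakeBorder(b[140:440,130:530],0,300-b[140:440].shape[0],0,0,cv2.BORDER_CONSTANT)])
cv2.imwrite('pics/f1.png',im[:,:,::-1])"
```

```text
t 26.25 pos [409.9 116.7 242.4] yaw -29.9 shift [ 49.6 106.   -7.6] roll 0 q [ 0.12  0.17  1.98 -0.    0.99  2.21]
```

View pics/f1.png

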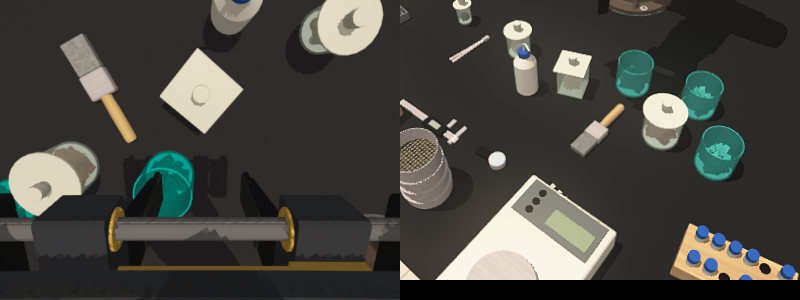

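The four lids sit flat at (462,5), (518,28), (573,62) and (664,105) in the scene half of the picture. The square lid is squared with its jar, and the bottle and turquoise jars have not moved.

```bash
python3 -c "
from h import *
print(env.job_done())"
```

```text
the job is handed in; nothing more can be done
None
```

All four jars are closed with their matching lids, seated flat with the square one squared to its jar to within about 2° by measurement, and the job was handed in at about 26 s; no verdict came back.

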